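# Set the display lectern by its rim-marked wheel and stand the boxed game on it

## Robot

A 7-joint arm with a two-finger parallel gripper is mounted at the origin on a cart in front of the work surface, level with it; the furniture and walls round the work are solid. World frame = base frame: x ahead of the robot, y to its left, z up, the work surface at z = 0. Lengths are in m, angles in degrees, forces in N, time in s.
With the tool pointing down it reaches from about 0.4 to 0.875 m from the base axis. Payload 19.3 kg.
Tool frame: the origin (TCP) lies midway between the tips of the shut fingers; the grasp point (between the pads) lies 19 mm behind it; z points along the fingers, y is the line along which they close (so a half turn about z gives the same grasp; the last joint's range is limited). The gripper opens to 85 mm and grips with 20 to 120 N. Pads are 22 mm wide; open, the fingers measure 114 mm over their backs; the gripper's body (76 mm by 85 mm) begins 54 mm behind the grasp point. The pads swing forward as they close: fully open they stand 13 mm farther back than shut.
Start: joints at [-75.756, 29.874, -2.08, 91.645, 1.215, 58.505, -6.463], TCP at [0.196, 0.593, 0.231] pointing down, gripper open.
Joint ranges: [-166.77, 166.77], [-17.47, 122.26], [-85.68, 81.53], [9.62, 139.38], [-72.42, 252.41], [9.2, 110.78], [-144.41, 144.41]. Speed limits (degrees/s): [108.29, 108.29, 136.94, 136.94, 172.46, 172.46, 172.46].

## Interface

Orientations are given as [roll, pitch, yaw] about the fixed x, y, z axes, in that order (R = Rz(yaw) Ry(pitch) Rx(roll)).
In Python, from bench import env gives the robot as it stands.
- The arm moves only by the tool jog_arm, never from a script. Its argument "increments" is a list of rows, each an object with "offset": the shift along the world's x, y, z normalised to -1 to 1, where 1 is 0.5 m, a list of three; "twist": the turn, a rotation vector about the world's x, y, z normalised to -1 to 1, where 1 is pi rad, a list of three. In form: [{"offset": [tx, ty, tz], "twist": [ax, ay, az]}, ...]. A call has 1 to 5 rows; each row is the pose to reach, as a shift and turn from the pose commanded when the call began, turning the shorter way round; what a row does not reach only later rows make up. A row lasts 1/10 s, in which the tool goes at most 50 mm and 8.59 degrees, less where a joint would pass 70% of its speed; a pose out of reach is approached as far as the arm can. A call with a number of a shift or a turn outside -1 to 1 is refused whole. A call with a gripper value outside its range is refused whole. "grip" is the opening, from -1 (shut) to 1 (fully open), set as the call begins (left out, the last holds). The fingers move at their own pace and stop on an object; the grip force is fixed at half the most. Time passes only in rows, so rows that repeat a pose let the fingers close. It gives the time, the measured TCP pose, the force, the opening and the grip force at its end, in the units of the state.
- env.get_obs(): the state, without advancing time (a new reading comes with each control period).
- env.camera(name): name is "scene" or "top" or "wrist"; returns (picture, depth): 384x512x3 uint8, red, green, blue; 384x512 float32, m along the optical axis (not along the pixel's ray), 0 where there is no reading.
- env.camera_info(name): a dict with "fovy" (degrees; the focal length in pixels is half the picture's height over the tangent of half this angle, whatever the lens; pixels are square), "cx", "cy" (the principal point, pixels), "k1" (the pictures are not rectified: a ray, as slopes to the right and down, at radius r is drawn at 1 + k1 r^2 times it, then the intrinsics apply), "world_to_cam" (4x4, takes a point from world to camera coordinates). Camera axes: x right, y down, z forward; pixel columns grow to the right and rows downward; lengths in m; the calibration is good to about 2 mm. A picture is of the moment at which its call begins: read the wrist's pose just before it. camera_info takes no time and is no camera call; for the wrist camera it gives the pose at the moment of the call.
- env.hand_in(): hands the job in; it is judged then, once.
The state is a dict: "t": time; "joint_positions": joint angles; "joint_vel": joint speeds; "tau": joint torques, N m; "tcp_pos": TCP position; "orientation": TCP orientation; "ft_force": force on the tool from outside, world axes, zero at the start; "moment": the same for the moment, N m; "finger_gap": finger opening in m; "gripper_force": force on a finger pad.
Only numpy, scipy, OpenCV 4.12 (cv2) and the standard library are available. Lean on these libraries where they do the work, as an engineer would, in place of code of your own. Each camera call takes 0.05 s, during which the arm holds its last target. There are 200 camera calls.

## Task

Set up the little display lectern: turn its handwheel until the red mark on the wheel's rim meets the pointer on the far side, so that the board tips up to its display angle, and let go of the wheel; move the board by the wheel only. Then set the black boxed game with the reddish jagged peaks upright on the lectern's ledge, centred, its broad face flat against the board, easing it down without letting it drop or topple, and leave the candle and the other box where they are.

Things in the scene. Friction and masses are not known exactly. Their poses are not given: they have to be found in the camera images.
- lectern: the lectern's fixed base: dark steel plate 105 x 180 x 10 mm (x -63..42, y -90..90 mm) on the counter. Origin on the counter under the board's hinge line; x is the way the board's face looks (roughly away from the robot), y along the hinge, z up. Board on the -y half (y -80..-16 mm); grey gearbox, 62 mm high, on the +y half, its wheel on top at x -24, y 52 mm
- wheel_top (a point): centre of the handwheel's top, on its upright axis, 116 mm above the counter; it turns with the wheel. The black fluted hub to grip is 61 mm across, 85 to 116 mm above the counter; below it is a pale graduated skirt 76 mm across, 74 to 85 mm above the counter. Turning takes about 0.35 N m; the wheel stays where it is left
- lectern_wheel: the handwheel, origin on its axis at the skirt's underside, 74 mm above the counter, z up; the red mark lies 3.281 rad (188 degrees) anticlockwise of its x axis. Clockwise from above raises the board, 1 rad for 4 rad of wheel. It starts 1.18 to 2.83 rad anticlockwise of its setting (mark on pointer); stops lie 3.28 rad anticlockwise and 1.12 rad clockwise of the setting
- wheel_mark (a point): middle of the red mark, 3.6 mm wide, on the outer side of the wheel's skirt, 38 mm from the axis, 77 mm above the counter; it turns with the wheel. At the start it lies 1.18 to 2.83 rad anticlockwise (from above) of the pointer. The thin black marks are graduations every 15 degrees
- pointer_tip (a point): the point of the skirt's outer side that the pointer marks: 38 mm from the wheel's axis on the far (+x) side of the lectern, 77 mm above the counter. The pointer itself is a brass spike on a brass bracket on the gearbox; it rises just outside the skirt's lower edge, 42 mm from the axis, to 76 mm above the counter. When the wheel is set, wheel_mark and pointer_tip coincide
- seat (a point): middle of the inner corner where the tilting board's face meets its ledge, on the hinge line, 34 mm above the counter; it turns with the board. z runs up the board's face, x out of the face along the ledge's depth, y along the ledge. A box seated right has its underside's centre at y = 0, z = 0 and x = half its depth
- lectern_board: the tilting wooden board, same frame as seat: 64 mm wide, reaching 88 mm up from the ledge. The ledge is 48 mm deep, with a lip 8 mm high and 4 mm thick along its front. With the mark on the pointer the board leans back 25 degrees from vertical, its top towards lectern -x (the robot's side); at the start 42 to 66 degrees
- box_2: the product: black boxed card game with a pale band and reddish jagged peaks, 40 (x) x 50 (y) x 85 (z) mm, standing, 0.1 to 0.2 kg; origin at the centre of its underside. The broad faces (50 x 85 mm) look along x; the sides, 50 mm apart, along y. Either broad face may go against the board
- box_0: bystander: black boxed card game with red and pale squares, 22 x 66 x 92 mm, standing beyond the candle; origin under its centre
- candle_1: bystander: striped candle, 48 mm across and 65 mm high, left of the lectern, behind the rack; origin under its centre
- pouch_rack: fixed: tall rack of spectacle pouches left of the work, steel posts and clear trays, 410 mm high; it takes up x 0.30 to 0.47 m, y -0.11 to 0.19 m on the counter, above 10 mm its right edge is at y = -0.09 m
- pos_terminal: fixed: the till beyond the work; its sloping screen begins at x = 0.60 m, takes up y -0.30 to -0.09 m and 110 to 350 mm above the counter. Nothing else is above the work. A mug (90 mm high) and a stamp with its ink pad stand fixed between the box and the robot

How it is judged:
By the outcome, as a careful person would: the job done as asked, in the order asked, and still so for the second after the job is handed in, with the robot touching nothing.
It also fails if it takes over 58 s, if anything falls off the work surface, if the arm or the gripper's body presses on something with over 40 N, if the wrist force passes 120 N, or if a joint passes its speed limit or range.

## Working session

There is one attempt and no reset: what is moved stays moved. The work goes in short steps, Python scripts to look and compute and a tool call to move; the robot and the scene stay as the last step left them, time stands still between calls to the robot, and variables do not carry over. Pictures are saved under pics/ and viewed, at most 11 in all, crops included, and the job is handed in when it is done.

Besides the shell and the picture viewer there is one more tool, called after "Call:" as a command line: name --argument value ..., lists and objects as JSON in quotes. jog_arm: Moves the arm, as the interface text tells. Its arguments: {"type":"object","properties":{"increments":{"type":"array"},"grip":{"type":"number"}},"required":["increments"]}

```bash
mkdir -p pics; ls
cat > h.py <<'E'
import numpy as np,cv2
from bench import env
def K(ci,s=(384,512)):
    f=192/np.tan(np.radians(ci['fovy'])/2); return np.array([[f,0,ci['cx']],[0,f,ci['cy']],[0,0,1.]]),np.array([ci['k1'],0,0,0])
def rays(ci,uv):
    k,d=K(ci); n=cv2.undistortPoints(np.array(uv,float).reshape(-1,1,2),k,d).reshape(-1,2)
    return np.c_[n,np.ones(len(n))]
def pts(ci,uv,dep):
    T=np.linalg.inv(np.array(ci['world_to_cam'])); r=rays(ci,uv)*np.array(dep).reshape(-1,1)
    return r@T[:3,:3].T+T[:3,3]
def onplane(ci,uv,z):
    T=np.linalg.inv(np.array(ci['world_to_cam'])); r=rays(ci,uv)@T[:3,:3].T
    return T[:3,3]+r*((z-T[2,3])/r[:,2:3])
def proj(ci,P):
    W=np.array(ci['world_to_cam']); k,d=K(ci)
    return cv2.projectPoints(np.array(P,float).reshape(-1,1,3),cv2.Rodrigues(W[:3,:3])[0],W[:3,3],k,d)[0].reshape(-1,2)
def cloud(ci,dep):
    v,u=np.mgrid[0:384,0:512]; P=pts(ci,np.c_[u.ravel(),v.ravel()],dep.ravel()).reshape(384,512,3); P[dep<=0]=np.nan; return P
def shot(n,f):
    ci=env.camera_info(n); p,d=env.camera(n); cv2.imwrite(f'pics/{f}.png',cv2.cvtColor(p,cv2.COLOR_RGB2BGR)); np.savez(f'{f}.npz',p=p,d=d,ci=np.array(ci,dtype=object)); return ci,p,d
def load(f):
    z=np.load(f'{f}.npz',allow_pickle=True); return z['ci'].item(),z['p'],z['d']
E
python3 - <<'E'
from h import *
for n in ['scene','top']:
    ci,p,d=shot(n,n+'0'); T=np.linalg.inv(np.array(ci['world_to_cam'])); print(n,ci['fovy'],ci['k1'],T[:3,3].round(3),T[:3,2].round(2))
a=cv2.imread('pics/scene0.png');b=cv2.imread('pics/top0.png')
cv2.imwrite('pics/both.png',cv2.resize(np.vstack([a,b]),(400*2,600*2))[::2,::2] if 0 else cv2.resize(np.hstack([a,b]),(800,300)))
o=env.get_obs();print(o)
E
```

```text
pics
scene 55.88785842276338 -0.0055505101184942325 [ 0.297 -0.95   0.493] [ 0.28  0.86 -0.42]
top 45.43489983200748 -0.028286002379798662 [ 0.34  -0.142  1.114] [ 0.24  0.03 -0.97]
{'t': 0.1, 'joint_positions': array([-75.75584101,  29.90705743,  -2.08177584,  91.67170077,
         1.21487917,  58.50240267,  -6.46367338]), 'joint_vel': array([ 0.06782569, -0.01750959,  0.04184652, -0.13848226,  0.01999945,
        0.01433864,  0.00292119]), 'tau': array([ 3.69807167e-03, -9.28481627e+01,  1.98387288e+00, -3.70538092e+01,
        1.80929422e-02,  5.27275624e-03,  7.26950225e-05]), 'tcp_pos': array([0.19583041, 0.5932066 , 0.23076148]), 'orientation': array([-1.79941043e+02,  4.07786120e-03,  1.61732791e+02]), 'ft_force': array([-1.26440085,  0.28051642, -0.568198  ]), 'moment': array([ 0.00719823,  0.01387762, -0.00880288]), 'gripper_force': 0.0, 'finger_gap': 0.08540399325238797}
```

View pics/scene0.png

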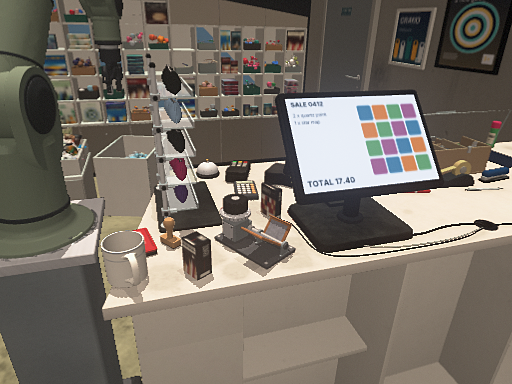

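View pics/top0.png

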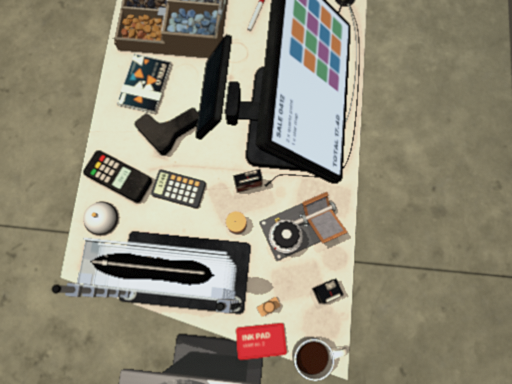

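Run:
```python
from h import *
ci,p,d=load('top0'); P=cloud(ci,d)
def rep(n,m):
    q=P[m]; print(n,len(q),np.nanmedian(q,0).round(3),np.nanmin(q,0).round(3),np.nanmax(q,0).round(3))
uu,vv=np.meshgrid(np.arange(512),np.arange(384))
def reg(u0,u1,v0,v1): return (uu>=u0)&(uu<u1)&(vv>=v0)&(vv<v1)
z=P[...,2]
# box2 top
m=reg(305,350,272,312)&(z>.07); rep('box2',m)
r=cv2.minAreaRect(P[m][:,:2].astype(np.float32)*1000); print(r, cv2.boxPoints(r).round(0).tolist())
m=reg(255,315,205,265)&(z>.106)&(z<.13); rep('wheel',m)
r=cv2.minEnclosingCircle(P[m][:,:2].astype(np.float32)*1000); print(r)
m=reg(255,360,190,265)&(z>.004)&(z<.02); rep('plate',m)
r=cv2.minAreaRect(P[m][:,:2].astype(np.float32)*1000); print(r)
m=reg(225,275,160,200)&(z>.08); rep('box0',m)
m=reg(220,250,205,240)&(z>.05); rep('candle',m)
m=reg(295,360,190,250)&(z>.025); rep('board',m)
cv2.imwrite('pics/topcrop.png',cv2.resize(cv2.imread('pics/top0.png')[160:320,220:370],None,fx=3.7,fy=3.7,interpolation=cv2.INTER_CUBIC))
cv2.imwrite('pics/scenecrop.png',cv2.resize(cv2.imread('pics/scene0.png')[175:285,170:310],None,fx=5,fy=5,interpolation=cv2.INTER_CUBIC))
a=cv2.imread('pics/topcrop.png')
```

```text
box2 443 [ 0.371 -0.292  0.083] [ 0.342 -0.322  0.07 ] [ 0.398 -0.261  0.089]
((371.0545654296875, -292.2174377441406), (40.213035583496094, 50.89988708496094), 28.828611373901367) [[341.0, -280.0], [366.0, -324.0], [401.0, -305.0], [376.0, -260.0]]
wheel 557 [ 0.482 -0.185  0.114] [ 0.453 -0.214  0.106] [ 0.511 -0.156  0.12 ]
((482.4811096191406, -184.9477996826172), 30.312143325805664)
plate 1059 [ 0.512 -0.204  0.009] [ 0.429 -0.347  0.004] [ 0.617 -0.113  0.019]
((523.1182250976562, -228.7961883544922), (182.30374145507812, 230.11447143554688), 3.1339988708496094)
box0 292 [ 0.61  -0.086  0.09 ] [ 0.59  -0.119  0.08 ] [ 0.631 -0.052  0.096]
candle 312 [ 0.508 -0.067  0.054] [ 0.485 -0.09   0.05 ] [ 0.533 -0.045  0.064]
board 1512 [ 0.532 -0.265  0.06 ] [ 0.456 -0.323  0.025] [ 0.595 -0.203  0.119]
```

View pics/topcrop.png

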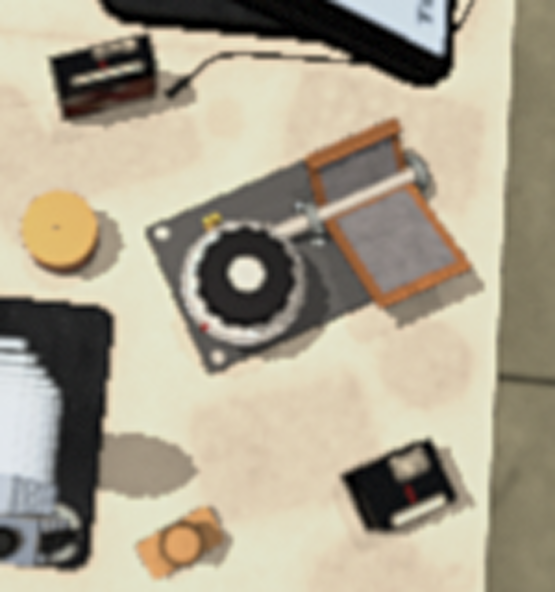

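Run:
```python
from h import *
ci,p,d=load('top0'); P=cloud(ci,d)
def f(c,z): 
    c=np.array(c,float); uv=(c+.5)/3.7-.5+np.array([220,160]); return onplane(ci,uv.reshape(-1,2),z)[:,:2]
pl=f([[150,232],[210,372],[305,160]],.010); print('plate',pl.round(3))
hs=cv2.cvtColor(p,cv2.COLOR_RGB2HSV).astype(int); H,S,V=hs[...,0],hs[...,1],hs[...,2]
uu,vv=np.meshgrid(np.arange(512),np.arange(384))
def c(m,n): q=np.c_[uu[m],vv[m]]; print(n,len(q),q.mean(0)); return q.mean(0)
g=(uu>262)&(uu<305)&(vv>212)&(vv<262)
r=c(g&((H<8)|(H>172))&(S>120)&(V>60),'red'); y=c(g&(H>18)&(H<32)&(S>110),'brass')
w=np.array([.4825,-.185])
R=onplane(ci,[r],.077)[0,:2]; Y=onplane(ci,[y],.074)[0,:2]
a=lambda v:np.degrees(np.arctan2(v[1],v[0]))
print('mark',R,np.linalg.norm(R-w),a(R-w)); print('ptr',Y,np.linalg.norm(Y-w),a(Y-w))
print('plate yaw', a(pl[0]-pl[1]), a(pl[0]-pl[2])-90)
psi=np.radians(a(pl[0]-pl[2])-90)
# plane of the board
m=(uu>300)&(uu<348)&(vv>195)&(vv<245)&(S<60)&(P[...,2]>.03)&(P[...,2]<.09)
print(m.sum()); q=P[m]; cc=q.mean(0); n=np.linalg.svd(q-cc)[2][2]; n*=np.sign(n[2]); print('board n',n, 'tilt',np.degrees(np.arccos(n[2])),a(n))
e=np.abs((q-cc)@n)<.004; q=q[e];cc=q.mean(0); n=np.linalg.svd(q-cc)[2][2]; n*=np.sign(n[2]); print('board n',n, 'tilt',np.degrees(np.arccos(n[2])),a(n),len(q),cc)
```

```text
plate [[ 0.519 -0.125]
 [ 0.432 -0.172]
 [ 0.577 -0.222]]
red 2 [274.5 248. ]
brass 14 [276.92857143 219.14285714]
mark [ 0.45326072 -0.16362187] 0.036220985330637966 143.82781910583483
ptr [ 0.51986775 -0.16311506] 0.043304725292008656 30.355962115728975
plate yaw 28.71740230599368 30.87660843435974
841
board n [0.35927852 0.16098555 0.91924023] tilt 23.18473983130173 24.13620051866897
board n [0.38978173 0.18104453 0.90293581] tilt 25.453308841008216 24.91377012665646 311 [ 0.52648494 -0.27732572  0.05955848]
```

View pics/scenecrop.png

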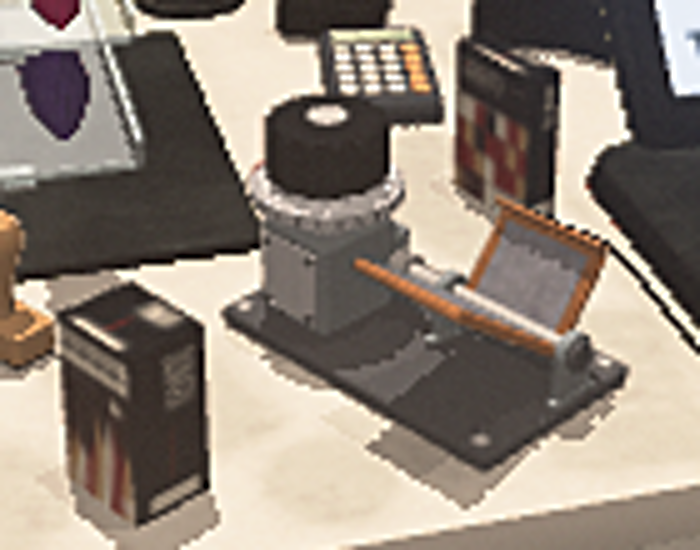

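The lectern's yaw is about 30°. The red mark is about 113° anticlockwise of the pointer. box_2 is at (0.371, -0.292) with yaw about 29°. I'll raise the arm first.

Call:
jog_arm --increments '[{"offset": [0, 0, 0.5], "twist": [0, 0, 0]}, {"offset": [0, 0, 0.5], "twist": [0, 0, 0]}, {"offset": [0, 0, 0.5], "twist": [0, 0, 0]}, {"offset": [0.04, 0, 0.6], "twist": [0, 0, 0]}, {"offset": [0.1, 0, 0.64], "twist": [0, 0, 0]}]' --grip 1

```text
t: 0.6
tcp_pos: [0.2183, 0.5933, 0.4804]
orientation: [180.0, -0.0, 161.9]
ft_force: [0.7, 0.8, -0.2]
finger_gap: 0.0851
gripper_force: 0.0
```

Call:
jog_arm --increments '[{"offset": [0.4, -0.3, 0.14], "twist": [0, 0, -0.1]}, {"offset": [0.4, -0.3, 0.14], "twist": [0, 0, -0.1]}, {"offset": [0.4, -0.3, 0.14], "twist": [0, 0, -0.1]}, {"offset": [0.4, -0.3, 0.14], "twist": [0, 0, -0.1]}, {"offset": [0.4, -0.3, 0.14], "twist": [0, 0, -0.1]}]'

```text
t: 1.1
tcp_pos: [0.4132, 0.4476, 0.5458]
orientation: [-180.0, 0.0, 143.7]
ft_force: [-0.7, 0.6, 0.9]
finger_gap: 0.0854
gripper_force: 0.0
```

Call:
jog_arm --increments '[{"offset": [0.28, -0.4, 0.03], "twist": [0, 0, -0.1]}, {"offset": [0.28, -0.4, 0.03], "twist": [0, 0, -0.1]}, {"offset": [0.28, -0.4, 0.03], "twist": [0, 0, -0.1]}, {"offset": [0.28, -0.4, 0.03], "twist": [0, 0, -0.1]}, {"offset": [0.28, -0.4, 0.03], "twist": [0, 0, -0.1]}]'

```text
t: 1.6
tcp_pos: [0.553, 0.2468, 0.5604]
orientation: [-180.0, 0.0, 125.7]
ft_force: [0.4, 1.5, 0.8]
finger_gap: 0.0855
gripper_force: 0.0
```

Call:
jog_arm --increments '[{"offset": [0, -0.48, 0], "twist": [0, 0, 0]}, {"offset": [0, -0.48, 0], "twist": [0, 0, 0]}, {"offset": [0, -0.48, 0], "twist": [0, 0, 0]}, {"offset": [0, -0.48, 0], "twist": [0, 0, 0]}, {"offset": [0, -0.48, 0], "twist": [0, 0, 0]}]'

```text
t: 2.1
tcp_pos: [0.5515, 0.0061, 0.5604]
orientation: [-180.0, 0.0, 125.6]
ft_force: [1.0, 0.5, -0.1]
finger_gap: 0.0854
gripper_force: 0.0
```

Call:
jog_arm --increments '[{"offset": [-0.1, -0.32, 0], "twist": [0, 0, 0]}, {"offset": [-0.1, -0.32, 0], "twist": [0, 0, 0]}, {"offset": [-0.1, -0.32, 0], "twist": [0, 0, 0]}, {"offset": [-0.1, -0.32, 0], "twist": [0, 0, 0]}, {"offset": [-0.1, -0.32, 0], "twist": [0, 0, 0]}]'

```text
t: 2.6
tcp_pos: [0.5008, -0.1538, 0.5605]
orientation: [-180.0, 0.0, 125.5]
ft_force: [0.5, -0.3, 1.1]
finger_gap: 0.0855
gripper_force: 0.0
```

Run:
```python
from h import *
o=env.get_obs();print(o['t'],o['tcp_pos'],o['orientation'],o['joint_positions'].round(1))
shot('scene','scene1');shot('wrist','wrist1')
cv2.imwrite('pics/b1.png',cv2.resize(np.hstack([cv2.imread('pics/scene1.png'),cv2.imread('pics/wrist1.png')]),(800,300),interpolation=cv2.INTER_AREA))
```

```text
2.6 [ 0.50080949 -0.15376975  0.5605482 ] [-1.79995600e+02  2.71467834e-02  1.25468596e+02] [-9.3 11.6 26.1 73.2 -5.1 96.3 51.3]
```

View pics/b1.png

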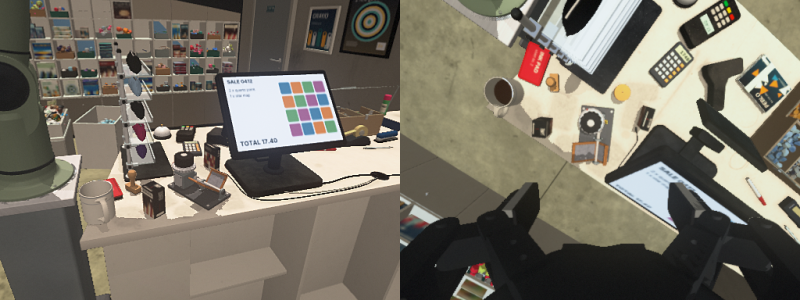

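Call:
jog_arm --increments '[{"offset": [-0.036, -0.062, -0.3], "twist": [0, 0, 0]}, {"offset": [-0.036, -0.062, -0.3], "twist": [0, 0, 0]}, {"offset": [-0.036, -0.062, -0.3], "twist": [0, 0, 0]}, {"offset": [-0.036, -0.062, -0.4], "twist": [0, 0, 0]}, {"offset": [-0.036, -0.062, -0.4], "twist": [0, 0, 0]}]'

```text
t: 3.2
tcp_pos: [0.4824, -0.1799, 0.3559]
orientation: [-179.7, -0.3, 125.8]
ft_force: [0.5, 0.7, 1.6]
finger_gap: 0.0857
gripper_force: 0.0
```

Run:
```python
from h import *
o=env.get_obs();print(o['t'],o['tcp_pos'],o['orientation'],o['joint_positions'].round(1))
shot('scene','scene2');ci,p,d=shot('wrist','wrist2'); shot('top','top2')
T=np.linalg.inv(np.array(ci['world_to_cam'])); print(T[:3,3])
cv2.imwrite('pics/b2.png',cv2.resize(np.hstack([cv2.imread('pics/scene2.png')[:300],cv2.imread('pics/top2.png')[84:]]),(800,234),interpolation=cv2.INTER_AREA))
cv2.imwrite('pics/b2.png',np.vstack([cv2.imread('pics/b2.png'),cv2.resize(cv2.imread('pics/wrist2.png')[:,:],(800,600))[0:366]]))
```

```text
3.2 [ 0.48244982 -0.17990363  0.35585608] [-179.70374056   -0.33100212  125.83237652] [-6.6 14.1 25.6 98.9 -6.4 68.9 56.5]
[ 0.44682744 -0.12706247  0.50091463]
```

View pics/b2.png

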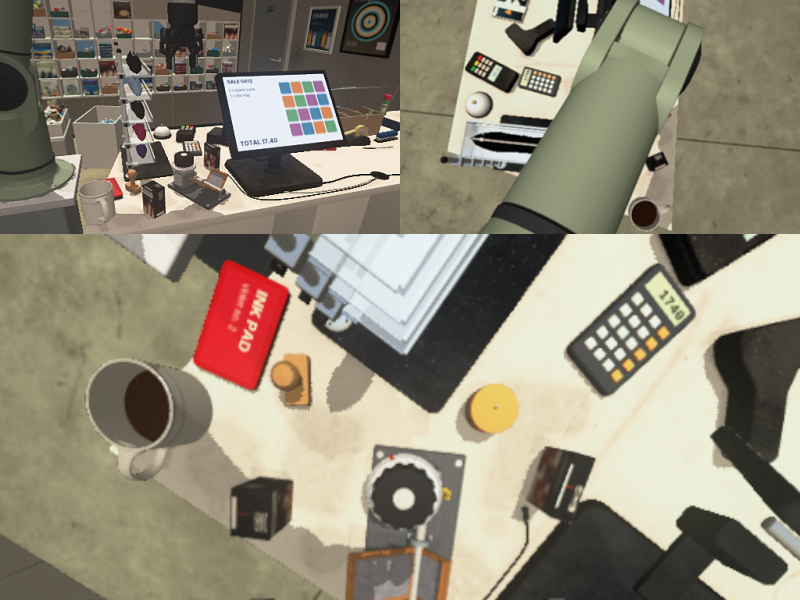

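Run:
```python
from h import *
ci,p,d=load('top2'); P=cloud(ci,d)
q=P[P[...,2]>.42]
for x0 in (.2,.25,.3,.35,.4,.45,.5,.55):
    s=q[(abs(q[:,0]-x0)<.012)]; s=s[s[:,2]>.45]
    if len(s): print(x0,'y',s[:,1].min().round(3),s[:,1].max().round(3),'ztop',s[:,2].max().round(3),'zedge+y',s[s[:,1].argmax(),2].round(3))
ci,p,d=load('wrist2'); P=cloud(ci,d)
m=(abs(P[...,0]-.482)<.05)&(abs(P[...,1]+.185)<.05)&(P[...,2]>.106)&(P[...,2]<.13)
c,r=cv2.minEnclosingCircle(P[m][:,:2].astype(np.float32)*1000); print('wheel',c,r,np.median(P[m][:,2]))
hs=cv2.cvtColor(p,cv2.COLOR_RGB2HSV).astype(int); H,S,V=hs[...,0],hs[...,1],hs[...,2]
u,v=np.meshgrid(np.arange(512),np.arange(384)); near=np.linalg.norm(P[...,:2]-np.array(c)/1000,axis=2)<.055
w=np.array(c)/1000
for n,mm,z in (('red',near&((H<8)|(H>172))&(S>120)&(V>80),.077),('brass',near&(H>15)&(H<35)&(S>120)&(V>80)&(P[...,2]<.08),.073)):
    uv=np.c_[u[mm],v[mm]].mean(0); X=onplane(ci,[uv],z)[0,:2]-w; print(n,mm.sum(),uv,np.linalg.norm(X),np.degrees(np.arctan2(X[1],X[0])))
m=(P[...,2]>.075)&(P[...,2]<.1)&(abs(P[...,0]-.371)<.05)&(abs(P[...,1]+.292)<.05)
print('box2',cv2.minAreaRect(P[m][:,:2].astype(np.float32)*1000))
```

```text
0.3 y -0.168 -0.049 ztop 0.827 zedge+y 0.787
0.35 y -0.187 -0.07 ztop 0.806 zedge+y 0.771
0.4 y -0.208 -0.089 ztop 0.784 zedge+y 0.743
0.45 y -0.237 -0.106 ztop 0.764 zedge+y 0.752
0.5 y -0.243 -0.113 ztop 0.751 zedge+y 0.705
0.55 y -0.168 -0.144 ztop 0.728 zedge+y 0.728
wheel (485.3309631347656, -187.51585388183594) 30.30365562438965 0.1155566093881239
red 5 [250.2 142. ] 0.037075931405745416 145.51882667591482
brass 34 [285.44117647 165.67647059] 0.0423173814212528 33.0574281443838
box2 ((373.839111328125, -295.031982421875), (41.0582389831543, 50.623573303222656), 29.277450561523438)
```

Call:
jog_arm --increments '[{"offset": [0.003, -0.012, -0.34], "twist": [0, 0, 0]}, {"offset": [0.003, -0.012, -0.34], "twist": [0, 0, 0]}, {"offset": [0.003, -0.012, -0.34], "twist": [0, 0, 0]}, {"offset": [0.003, -0.012, -0.34], "twist": [0, 0, 0]}, {"offset": [0.003, -0.012, -0.34], "twist": [0, 0, 0]}]'

```text
t: 3.85
tcp_pos: [0.4863, -0.1875, 0.1899]
orientation: [-180.0, -0.1, 125.8]
ft_force: [-0.7, 0.4, 1.3]
finger_gap: 0.0855
gripper_force: 0.0
```

Run:
```python
from h import *
o=env.get_obs();print(o['t'],o['tcp_pos'],o['orientation'],o['joint_positions'].round(1),o['ft_force'])
ci,p,d=shot('wrist','wrist3'); P=cloud(ci,d)
m=(abs(P[...,0]-.482)<.05)&(abs(P[...,1]+.185)<.05)&(P[...,2]>.106)&(P[...,2]<.13)
c,r=cv2.minEnclosingCircle(P[m][:,:2].astype(np.float32)*1000); print('wheel',c,r,np.median(P[m][:,2]),m.sum())
```

```text
3.85 [ 0.48632242 -0.18752248  0.1899115 ] [-1.79950831e+02 -6.03108656e-02  1.25787913e+02] [ -2.3  25.1  22.4 110.5 -12.8  46.8  62.9] [-0.71598428  0.38549309  1.26273994]
wheel (485.2640686035156, -187.4503173828125) 30.377798080444336 0.11547867474965577 3810
```

Call:
jog_arm --increments '[{"offset": [-0.003, 0.002, -0.1], "twist": [0, 0, 0]}, {"offset": [-0.003, 0.002, -0.17], "twist": [0, 0, 0]}, {"offset": [-0.003, 0.002, -0.213], "twist": [0, 0, 0]}, {"offset": [-0.003, 0.002, -0.213], "twist": [0, 0, 0]}, {"offset": [-0.003, 0.002, -0.213], "twist": [0, 0, 0]}]'

```text
t: 4.4
tcp_pos: [0.4858, -0.1873, 0.086]
orientation: [179.9, 0.1, 125.7]
ft_force: [0.1, -0.5, 1.1]
finger_gap: 0.0855
gripper_force: 0.0
```

Call:
jog_arm --increments '[{"offset": [0, 0, 0], "twist": [0, 0, 0]}, {"offset": [0, 0, 0], "twist": [0, 0, 0]}, {"offset": [0, 0, 0], "twist": [0, 0, 0]}, {"offset": [0, 0, 0], "twist": [0, 0, 0]}, {"offset": [0, 0, 0], "twist": [0, 0, 0]}]' --grip 0.2

```text
t: 4.9
tcp_pos: [0.4844, -0.1878, 0.0858]
orientation: [179.9, 0.1, 125.7]
ft_force: [-10.0, -1.1, 22.8]
finger_gap: 0.06
gripper_force: 59.1
```

Call:
jog_arm --increments '[{"offset": [-0.003, -0.001, 0.003], "twist": [0, 0, 0]}, {"offset": [-0.003, -0.001, 0.003], "twist": [0, 0, 0]}, {"offset": [-0.003, -0.001, 0.003], "twist": [0, 0, 0]}]'

```text
t: 5.2
tcp_pos: [0.4842, -0.1878, 0.0862]
orientation: [179.9, 0.2, 125.7]
ft_force: [7.4, -3.6, -10.7]
finger_gap: 0.0592
gripper_force: 76.1
```

Call:
jog_arm --increments '[{"offset": [0.0012, 0.0005, -0.001], "twist": [0, 0, -0.02]}, {"offset": [0.0012, 0.0005, -0.001], "twist": [0, 0, -0.05]}, {"offset": [0.0012, 0.0005, -0.001], "twist": [0, 0, -0.08]}, {"offset": [0.0012, 0.0005, -0.001], "twist": [0, 0, -0.11]}, {"offset": [0.0012, 0.0005, -0.001], "twist": [0, 0, -0.14]}]'

```text
t: 5.7
tcp_pos: [0.484, -0.1879, 0.0861]
orientation: [179.9, 0.1, 100.3]
ft_force: [-2.1, -4.7, 5.3]
finger_gap: 0.0592
gripper_force: 78.3
```

Call:
jog_arm --increments '[{"offset": [0, 0, 0], "twist": [0, 0, -0.04]}, {"offset": [0, 0, 0], "twist": [0, 0, -0.08]}, {"offset": [0, 0, 0], "twist": [0, 0, -0.12]}, {"offset": [0, 0, 0], "twist": [0, 0, -0.16]}, {"offset": [0, 0, 0], "twist": [0, 0, -0.2]}]'

```text
t: 6.2
tcp_pos: [0.4835, -0.1879, 0.0861]
orientation: [179.9, -0.0, 64.2]
ft_force: [-5.3, -4.3, 8.0]
finger_gap: 0.0595
gripper_force: 78.5
```

Call:
jog_arm --increments '[{"offset": [0, 0, 0], "twist": [0, 0, -0.04]}, {"offset": [0, 0, 0], "twist": [0, 0, -0.08]}, {"offset": [0, 0, 0], "twist": [0, 0, -0.12]}, {"offset": [0, 0, 0], "twist": [0, 0, -0.16]}, {"offset": [0, 0, 0], "twist": [0, 0, -0.2]}]'

```text
t: 6.7
tcp_pos: [0.4831, -0.1876, 0.0861]
orientation: [180.0, -0.1, 28.2]
ft_force: [-9.2, -0.6, 11.6]
finger_gap: 0.0592
gripper_force: 79.0
```

Run:
```python
from h import *
o=env.get_obs();print(o['t'],o['tcp_pos'],o['orientation'],o['joint_positions'].round(1),o['ft_force'])
ci,p,d=shot('wrist','wrist4'); P=cloud(ci,d)
hs=cv2.cvtColor(p,cv2.COLOR_RGB2HSV).astype(int); H,S,V=hs[...,0],hs[...,1],hs[...,2]
u,v=np.meshgrid(np.arange(512),np.arange(384)); w=np.array([.4845,-.1872]); near=np.linalg.norm(P[...,:2]-w,axis=2)<.055
for n,mm,z in (('red',near&((H<8)|(H>172))&(S>120)&(V>80),.077),('brass',near&(H>15)&(H<35)&(S>120)&(V>80)&(P[...,2]<.08),.073)):
    if mm.sum(): uv=np.c_[u[mm],v[mm]].mean(0); X=onplane(ci,[uv],z)[0,:2]-w; print(n,mm.sum(),uv,np.linalg.norm(X),np.degrees(np.arctan2(X[1],X[0])))
```

```text
6.7 [ 0.48311836 -0.18759829  0.08608693] [ 1.79978094e+02 -5.44704823e-02  2.82453980e+01] [-15.6  41.8  43.8 115.9 -45.1  40.7  -4.6] [-9.17941447 -0.56251069 11.55709207]
red 76 [218.         204.38157895] 0.029019487016068816 82.95462555868866
brass 327 [258.3088685  157.18654434] 0.043439424638860996 28.908161298171297
```

View pics/wrist4.png

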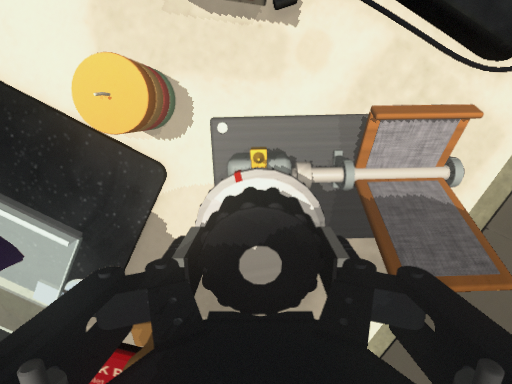

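```bash
cat > mk.py <<'E'
from h import *
import sys
def mk(f):
    ci,p,d=load(f); P=cloud(ci,d)
    hs=cv2.cvtColor(p,cv2.COLOR_RGB2HSV).astype(int); H,S,V=hs[...,0],hs[...,1],hs[...,2]
    u,v=np.meshgrid(np.arange(512),np.arange(384)); w=np.array([.4855,-.1875])  # wrist-camera frame centre
    rr=np.linalg.norm(P[...,:2]-w,axis=2)
    zz=P[...,2]
    for n,mm,z in (('red',(rr<.046)&(rr>.032)&((H<8)|(H>172))&(S>150)&(V>80)&(zz>.07)&(zz<.095),.082),('brass',(rr<.055)&(H>15)&(H<35)&(S>120)&(V>80)&(zz<.08),None)):
        k,l,st,cc=cv2.connectedComponentsWithStats(mm.astype(np.uint8))
        if k<2: print(n,'none'); continue
        i=1+st[1:,4].argmax(); q=P[l==i]; X=np.nanmedian(q,0); a=X[:2]-w; print(n,st[i],cc[i],X.round(4),np.linalg.norm(a).round(4),np.degrees(np.arctan2(a[1],a[0])).round(2))
mk(sys.argv[1])
E
python3 mk.py wrist4
python3 - <<'E'
from h import *
for f in('wrist4',):
    ci,p,d=load(f);P=cloud(ci,d)
    m=(P[...,2]>.110)&(P[...,2]<.118)&(np.hypot(P[...,0]-.484,P[...,1]+.187)<.034)
    print(cv2.minEnclosingCircle(P[m][:,:2].astype(np.float32)*1000),m.sum())
    m=(P[...,2]>.079)&(P[...,2]<.09)&(np.hypot(P[...,0]-.484,P[...,1]+.187)<.045)&(P[...,0]>.49)
    q=P[m][:,:2]; s=np.linalg.lstsq(np.c_[2*q,np.ones(len(q))],(q**2).sum(1),rcond=None)[0]; print('skirt pts',len(q))
E
```

```text
red [234 171   8  11  56] [237.44642857 175.96428571] [ 0.5095 -0.1605  0.0825] 0.0361 48.38
brass [250 147  17  21 327] [258.3088685  157.18654434] [ 0.5221 -0.1666  0.0675] 0.0422 29.66
((485.8796691894531, -186.0247344970703), 33.326847076416016) 11639
skirt pts 2455
```

Call:
jog_arm --increments '[{"offset": [-0.0015, 0, 0.0008], "twist": [0, 0, -0.04]}, {"offset": [-0.0015, 0, 0.0008], "twist": [0, 0, -0.08]}, {"offset": [-0.0015, 0, 0.0008], "twist": [0, 0, -0.09]}, {"offset": [-0.0015, 0, 0.0008], "twist": [0, 0, -0.09]}]'

```text
t: 7.15
tcp_pos: [0.4829, -0.1874, 0.0861]
orientation: [180.0, -0.1, 12.4]
ft_force: [-2.0, -1.7, 7.3]
finger_gap: 0.0594
gripper_force: 78.6
```

```bash
python3 -c "
from h import *
shot('wrist','wrist5');o=env.get_obs();print(o['tcp_pos'],o['orientation'],o['ft_force'])
cv2.imwrite('pics/w5.png',cv2.resize(cv2.imread('pics/wrist5.png')[100:280,150:370],None,fx=3.3,fy=3.3,interpolation=cv2.INTER_CUBIC))"; python3 mk.py wrist5
```

```text
[ 0.48292511 -0.18739751  0.08610174] [ 1.79970553e+02 -7.68360494e-02  1.24040960e+01] [-2.25567481 -1.19168099  5.2841322 ]
red [235 170   7  12  58] [237.82758621 175.77586207] [ 0.5159 -0.1684  0.0824] 0.0359 32.19
brass [229 149  23  22 333] [240.17417417 159.6036036 ] [ 0.5226 -0.1675  0.0677] 0.0421 28.36
```

View pics/w5.png

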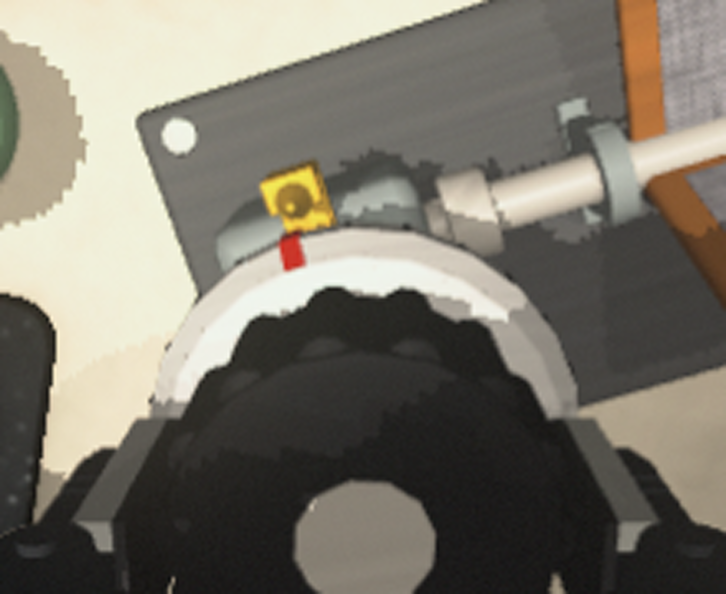

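Run:
```python
from h import *
ci,p,d=load('wrist5');P=cloud(ci,d)
T=np.linalg.inv(np.array(ci['world_to_cam']));print('cam',T[:3,3])
w=np.array([.4850,-.1870])
an=lambda X:np.degrees(np.arctan2(*(X[:2]-w)[::-1]))
for z in(.068,.072,.076): X=onplane(ci,[[239.2,161.2]],z)[0]; print('spike',z,X,an(X),np.linalg.norm(X[:2]-w))
for uv in ([237.5,179.8],[238.3,175],[238.5,172.2]): 
    for z in (.077,.085): X=onplane(ci,[uv],z)[0]; print('mark',uv,z,X,an(X),np.linalg.norm(X[:2]-w))
# gearbox / plate edge direction
def f(c): return np.array(c)/3.3+[150,100]
a=onplane(ci,[f([140,112]),f([480,5]),f([197,295])],.01); print('plate yaw',np.degrees(np.arctan2(*(a[0]-a[1])[:2][::-1]))-90,np.degrees(np.arctan2(*(a[0]-a[2])[:2][::-1])))
m=(P[...,2]>.113)&(P[...,2]<.118)&(np.hypot(P[...,0]-.484,P[...,1]+.187)<.034)
h=cv2.cvtColor(p,cv2.COLOR_RGB2HSV)
g=m&(h[...,2]>110); q=P[g]; print('cap',q.mean(0),cv2.minEnclosingCircle(q[:,:2].astype(np.float32)*1000))
# board tilt
u,v=np.meshgrid(np.arange(512),np.arange(384))
m=(u>350)&(h[...,1]<60)&(P[...,2]>.035)&(P[...,2]<.12); q=P[m]
c=q.mean(0);
for _ in range(4):
    n=np.linalg.svd(q-c,full_matrices=False)[2][2]; n*=np.sign(n[2]); q=q[abs((q-c)@n)<.003]; c=q.mean(0)
print('board',len(q),n,'lean',90-np.degrees(np.arccos(n[2])),'yaw',np.degrees(np.arctan2(n[1],n[0])),c)
```

```text
cam [ 0.54874324 -0.17344532  0.22825011]
spike 0.068 [ 0.52142343 -0.16700253  0.068     ] 28.768002219629174 0.041551953864173465
spike 0.072 [ 0.52210536 -0.16716335  0.072     ] 28.129111066374254 0.042074936190933394
spike 0.076 [ 0.52278729 -0.16732417  0.076     ] 27.505982750096127 0.04260302127027074
mark [237.5, 179.8] 0.077 [ 0.51243831 -0.16849267  0.077     ] 33.999938858105864 0.03309655295902814
mark [237.5, 179.8] 0.085 [ 0.51435857 -0.16875463  0.085     ] 31.859574299366557 0.034566152533358784
mark [238.3, 175] 0.077 [ 0.51523177 -0.16839534  0.077     ] 31.60817653747338 0.03549779169516434
mark [238.3, 175] 0.085 [ 0.51700428 -0.16866245  0.085     ] 29.811496498264 0.03688549201258009
mark [238.5, 172.2] 0.077 [ 0.51681764 -0.16819363  0.077     ] 30.585943325898953 0.03696000164489902
mark [238.5, 172.2] 0.085 [ 0.51850627 -0.16847141  0.085     ] 28.94210353598233 0.03828810044720942
plate yaw 29.283023710207004 26.73222765431297
cap [ 0.48518346 -0.18767322  0.11608969] ((483.12261962890625, -198.54971313476562), 20.987323760986328)
board 2534 [0.21198478 0.74657919 0.6306203 ] lean 39.09590227267099 yaw 74.14855768163439 [ 0.5483569  -0.26872196  0.06741609]
```

Call:
jog_arm --increments '[{"offset": [0, 0, 0], "twist": [0, 0, -0.017]}, {"offset": [0, 0, 0], "twist": [0, 0, -0.017]}, {"offset": [0, 0, 0], "twist": [0, 0, -0.017]}]'

```text
t: 7.5
tcp_pos: [0.4829, -0.1873, 0.0861]
orientation: [180.0, -0.1, 9.3]
ft_force: [-1.8, -0.5, 6.6]
finger_gap: 0.0591
gripper_force: 78.6
```

```bash
cat > mk2.py <<'E'
from h import *
import sys
def mk2(f,w=np.array([.4852,-.1874])):
    ci,p,d=load(f); P=cloud(ci,d)
    hs=cv2.cvtColor(p,cv2.COLOR_RGB2HSV).astype(int); H,S,V=hs[...,0],hs[...,1],hs[...,2]
    u,v=np.meshgrid(np.arange(512),np.arange(384)); rr=np.linalg.norm(P[...,:2]-w,axis=2); zz=P[...,2]
    an=lambda q:np.degrees(np.arctan2(q[:,1]-w[1],q[:,0]-w[0]))
    R=(rr<.046)&(rr>.03)&((H<8)|(H>172))&(S>140)&(V>70)&(zz>.068)&(zz<.095)
    B=(rr<.055)&(H>15)&(H<35)&(S>110)&(V>60)&(zz<.08)
    print('red',R.sum(),np.nanmedian(an(P[R])).round(2),np.nanmean(an(P[R])).round(2),'r',np.nanmedian(rr[R]).round(4))
    print('brass all',B.sum(),np.nanmedian(an(P[B])).round(2),np.nanmean(an(P[B])).round(2))
    s=B&(zz>.0715); print('spike',s.sum(),np.nanmean(an(P[s])).round(2),np.nanmean(P[s],0).round(4))
mk2(sys.argv[1])
E
python3 -c "
from h import *
shot('wrist','wrist6');o=env.get_obs();print(o['tcp_pos'],o['orientation'],o['ft_force'])"; python3 mk2.py wrist5;python3 mk2.py wrist6
```

```text
[ 0.48291471 -0.18735135  0.0861133 ] [ 1.79990089e+02 -8.68766932e-02  9.35335431e+00] [-1.1999545  -0.59259251  6.32343789]
red 60 31.82 31.82 r 0.0361
brass all 338 28.26 28.79
spike 42 29.4 [ 0.5219 -0.1667  0.0732]
red 59 28.68 28.79 r 0.0363
brass all 340 27.97 28.72
spike 42 29.27 [ 0.5218 -0.1669  0.0734]
```

Call:
jog_arm --increments '[{"offset": [0, 0, 0], "twist": [0, 0, 0]}, {"offset": [0, 0, 0], "twist": [0, 0, 0]}, {"offset": [0, 0, 0.03], "twist": [0, 0, 0]}, {"offset": [0, 0, 0.1], "twist": [0, 0, 0]}, {"offset": [0, 0, 0.2], "twist": [0, 0, 0]}]' --grip 0.7

```text
t: 8.05
tcp_pos: [0.4813, -0.1871, 0.1863]
orientation: [-180.0, 0.2, 9.3]
ft_force: [1.8, 1.2, 1.4]
finger_gap: 0.0727
gripper_force: 0.0
```

```bash
python3 -c "
from h import *
ci,p,d=shot('wrist','wrist7');o=env.get_obs();print(o['tcp_pos'],o['orientation'],o['ft_force'])
T=np.linalg.inv(np.array(ci['world_to_cam']));print('cam',T[:3,3])"; python3 mk2.py wrist7
```

```text
[ 0.48342532 -0.18922121  0.19358889] [179.85536248  -0.25074665   9.16161663] [ 5.14819748 -4.57887185 11.03575389]
cam [ 0.54843196 -0.17672959  0.32811054]
red 16 28.8 28.84 r 0.036
brass all 125 28.74 29.15
spike 21 28.98 [ 0.5219 -0.1671  0.0731]
```

View pics/wrist7.png

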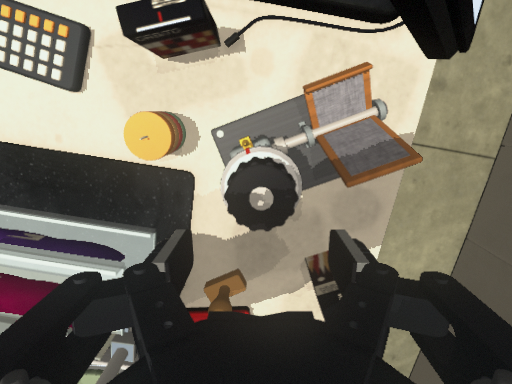

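```bash
cat > bd.py <<'E'
from h import *
import sys
def bd(f,yaw=29.2,w=(.4852,-.1874),lean=25):
    ci,p,d=load(f); P=cloud(ci,d)
    c,s=np.cos(np.radians(yaw)),np.sin(np.radians(yaw)); R=np.array([[c,-s,0],[s,c,0],[0,0,1]])
    O=np.array([*w,0])+R@[.024,-.052,0]
    L=(P-O)@R           # lectern coords
    Q=L-[0,-.048,.034]; a=np.radians(lean)
    n=np.array([np.cos(a),0,np.sin(a)]); k=np.array([-np.sin(a),0,np.cos(a)])
    B=np.stack([Q@n,Q[...,1],Q@k],-1)
    return ci,p,d,P,B,O,R
if __name__=='__main__':
    ci,p,d,P,B,O,R=bd(sys.argv[1])
    print('seat world',O+R@[0,-.048,.034])
    m=(abs(B[...,1])<.024)&(B[...,2]>.02)&(B[...,2]<.08)&(abs(B[...,0])<.015); q=B[m]
    A=np.c_[q[:,1:],np.ones(len(q))]; s=np.linalg.lstsq(A,q[:,0],rcond=None)[0]; print('board face x=',s,len(q),'yaw err',np.degrees(s[0]),'lean err',-np.degrees(s[1]))
    m=(abs(B[...,1])<.024)&(B[...,0]>.012)&(B[...,0]<.042)&(abs(B[...,2])<.012); q=B[m]; print('ledge z',np.median(q[:,2]),len(q), np.polyfit(q[:,0],q[:,2],1))
    m=(abs(B[...,0])<.06)&(abs(B[...,1])<.05)&(B[...,2]>.015)&(B[...,2]<.085)&(abs(B[...,0])<.008); q=B[m]; print('board y',np.percentile(q[:,1],[.5,99.5]),'z',)
    m=(abs(B[...,1])<.03)&(abs(B[...,0])<.01)&(B[...,2]>.05)&(B[...,2]<.1); print('board top',np.percentile(B[m][:,2],99.5))
    m=(abs(B[...,1])<.024)
    for x in np.arange(-.01,.056,.003):
        t=m&(abs(B[...,0]-x)<.0015)&(B[...,2]<.1)&(B[...,2]>-.03); print(round(x,3),t.sum(),np.round(np.percentile(B[t][:,2],[5,50,95]),4) if t.any() else '')
E
python3 bd.py wrist7
```

```text
seat world [ 0.5549361  -0.26298358  0.034     ]
board face x= [-0.00778253  0.00295849  0.00069193] 2269 yaw err -0.44590627872053956 lean err -0.16950871588597133
ledge z -0.000487577198283033 1396 [-0.00424691 -0.00037382]
board y [-0.03102541  0.03180458] z
board top 0.08829855966932602
-0.01 0 
-0.007 4 [0.0859 0.0862 0.0864]
-0.004 95 [0.0867 0.0872 0.088 ]
-0.001 1069 [0.0067 0.0644 0.0876]
0.002 2337 [0.005  0.0521 0.082 ]
0.005 220 [-0.001   0.0017  0.0044]
0.008 122 [-0.0014 -0.0003  0.0006]
0.011 119 [-0.0013 -0.0004  0.0008]
0.014 130 [-0.0016 -0.0004  0.0009]
0.017 126 [-0.0015 -0.0005  0.0006]
0.02 140 [-0.0014 -0.0005  0.0006]
0.023 129 [-0.0015 -0.0005  0.0007]
0.026 136 [-0.0018 -0.0006  0.0003]
0.029 141 [-0.0017 -0.0005  0.0006]
0.032 145 [-0.0017 -0.0005  0.0007]
0.035 146 [-0.0017 -0.0005  0.0007]
0.038 148 [-0.0016 -0.0005  0.0006]
0.041 156 [-0.0015 -0.0005  0.0006]
0.044 152 [-0.0015 -0.0007  0.0007]
0.047 5 [-0.0013 -0.0007  0.0001]
0.05 154 [0.0058 0.0069 0.0081]
0.053 286 [-0.003   0.0028  0.0071]
```

Call:
jog_arm --increments '[{"offset": [-0.06, -0.06, 0.02], "twist": [0, 0, 0.03]}, {"offset": [-0.12, -0.12, 0.02], "twist": [0, 0, 0.06]}, {"offset": [-0.18, -0.18, 0.02], "twist": [0, 0, 0.11]}, {"offset": [-0.222, -0.216, 0.02], "twist": [0, 0, 0.11]}, {"offset": [-0.222, -0.216, 0.02], "twist": [0, 0, 0.11]}]' --grip 1

```text
t: 8.6
tcp_pos: [0.3687, -0.2976, 0.1966]
orientation: [179.9, -0.1, 28.8]
ft_force: [0.6, 0.3, 0.5]
finger_gap: 0.0851
gripper_force: 0.0
```

Run:
```python
from h import *
ci,p,d=shot('wrist','wrist8');o=env.get_obs();print(o['t'],o['tcp_pos'],o['orientation'],o['ft_force'],o['joint_positions'].round(1))
P=cloud(ci,d)
m=(P[...,2]>.08)&(P[...,2]<.09)&(abs(P[...,0]-.372)<.05)&(abs(P[...,1]+.294)<.05)
print('box2',cv2.minAreaRect(P[m][:,:2].astype(np.float32)*1000),m.sum())
```

```text
8.65 [ 0.37034617 -0.29629344  0.1963084 ] [ 1.79971601e+02 -7.10681198e-02  2.88712301e+01] [ 1.04096558  0.44772636 -0.29797921] [ -8.5  28.9  54.8 117.7 -31.5  49.2   3.4]
box2 ((373.5721435546875, -294.58624267578125), (39.61878967285156, 50.08321762084961), 29.246578216552734) 2150
```

Call:
jog_arm --increments '[{"offset": [0.004, 0.004, -0.09], "twist": [0, 0, 0.002]}, {"offset": [0.004, 0.004, -0.18], "twist": [0, 0, 0.002]}, {"offset": [0.004, 0.004, -0.26], "twist": [0, 0, 0.002]}, {"offset": [0.004, 0.004, -0.3], "twist": [0, 0, 0.002]}, {"offset": [0.004, 0.004, -0.3], "twist": [0, 0, 0.002]}]'

```text
t: 9.15
tcp_pos: [0.3731, -0.2922, 0.0436]
orientation: [-179.8, 0.1, 29.5]
ft_force: [-0.8, 0.7, 0.1]
finger_gap: 0.0855
gripper_force: 0.0
```

Call:
jog_arm --increments '[{"offset": [0, 0, 0], "twist": [0, 0, 0]}]'

```text
t: 9.25
tcp_pos: [0.374, -0.2932, 0.046]
orientation: [180.0, -0.0, 29.5]
ft_force: [-0.3, -1.1, -0.9]
finger_gap: 0.0854
gripper_force: 0.0
```

Call:
jog_arm --increments '[{"offset": [-0.003, -0.0025, 0], "twist": [0, 0, 0]}, {"offset": [-0.003, -0.0025, 0], "twist": [0, 0, 0]}, {"offset": [-0.003, -0.0025, 0], "twist": [0, 0, 0]}]'

```text
t: 9.55
tcp_pos: [0.3724, -0.2945, 0.046]
orientation: [179.9, -0.0, 29.5]
ft_force: [0.4, -0.2, 0.6]
finger_gap: 0.0853
gripper_force: 0.0
```

Call:
jog_arm --increments '[{"offset": [0, 0, 0], "twist": [0, 0, 0]}, {"offset": [0, 0, 0], "twist": [0, 0, 0]}, {"offset": [0, 0, 0], "twist": [0, 0, 0]}, {"offset": [0, 0, 0], "twist": [0, 0, 0]}, {"offset": [0, 0, 0], "twist": [0, 0, 0]}]' --grip -0.1

```text
t: 10.05
tcp_pos: [0.372, -0.2944, 0.0455]
orientation: [-180.0, -0.0, 29.4]
ft_force: [-1.0, 2.6, 10.5]
finger_gap: 0.0496
gripper_force: 60.9
```

Call:
jog_arm --increments '[{"offset": [0, 0, 0], "twist": [0, 0, 0]}, {"offset": [0, 0, 0], "twist": [0, 0, 0]}, {"offset": [0, 0, 0], "twist": [0, 0, 0]}]'

```text
t: 10.35
tcp_pos: [0.372, -0.2944, 0.0455]
orientation: [-180.0, -0.0, 29.4]
ft_force: [-1.9, 2.4, 9.9]
finger_gap: 0.0497
gripper_force: 60.9
```

Call:
jog_arm --increments '[{"offset": [0, 0, 0.04], "twist": [0, 0, 0]}, {"offset": [0, 0, 0.12], "twist": [0, 0, 0]}, {"offset": [0, 0, 0.2], "twist": [0, 0, 0]}, {"offset": [0, 0, 0.28], "twist": [0, 0, 0]}, {"offset": [0, 0, 0.31], "twist": [0, 0, 0]}]'

```text
t: 10.85
tcp_pos: [0.3723, -0.2951, 0.203]
orientation: [179.9, -0.1, 29.4]
ft_force: [1.1, -0.4, -1.7]
finger_gap: 0.0496
gripper_force: 62.7
```

Call:
jog_arm --increments '[{"offset": [0.05, 0.002, 0.004], "twist": [0.0137, -0.0242, 0]}, {"offset": [0.11, 0.004, 0.004], "twist": [0.0274, -0.0484, 0]}, {"offset": [0.17, 0.006, 0.004], "twist": [0.041, -0.0725, 0]}, {"offset": [0.23, 0.008, 0.004], "twist": [0.0547, -0.0967, 0]}, {"offset": [0.269, 0.01, 0.004], "twist": [0.0684, -0.1209, 0]}]'

```text
t: 11.35
tcp_pos: [0.5082, -0.2892, 0.2024]
orientation: [180.0, -25.2, 29.5]
ft_force: [0.6, -0.0, -2.6]
finger_gap: 0.0493
gripper_force: 62.7
```

Call:
jog_arm --increments '[{"offset": [0, 0, 0], "twist": [0, 0, 0]}, {"offset": [0, 0, 0], "twist": [0, 0, 0]}]'

```text
t: 11.55
tcp_pos: [0.5052, -0.2899, 0.2018]
orientation: [-179.9, -24.8, 29.3]
ft_force: [0.4, 0.5, -1.3]
finger_gap: 0.0493
gripper_force: 62.7
```

```bash
cat > st.py <<'E'
from h import *
from scipy.spatial.transform import Rotation as Ro
# goal: TCP position (box seated) and orientation
yaw=29.5; a=np.radians(25); ex=np.array([np.cos(np.radians(yaw)),np.sin(np.radians(yaw)),0]); ey=np.array([-ex[1],ex[0],0]); ez=np.array([0,0,1.])
n=np.cos(a)*ex+np.sin(a)*ez; k=-np.sin(a)*ex+np.cos(a)*ez
S=np.array([.4838,-.1874,.034])+.024*ex-.1*ey
G=S+.02*n+.0455*k
Rg=np.c_[n,-ey,-k]
def st():
    o=env.get_obs(); e=o['tcp_pos']-G; R=Ro.from_euler('xyz',o['orientation'],degrees=True).as_matrix()
    rv=Ro.from_matrix(Rg@R.T).as_rotvec()
    print('t',o['t'],'tcp',o['tcp_pos'].round(4),'mm above goal in n,ey,k:',(np.array([e@n,e@ey,e@k])*1000).round(1),'twist to goal /pi',(rv/np.pi).round(4),'deg n,ey,k',np.degrees([rv@n,rv@ey,rv@k]).round(2),'F n,ey,k',np.array([o['ft_force']@x for x in(n,ey,k)]).round(1),'gap',o['finger_gap'].round(4),'j',o['joint_positions'].round(0))
if __name__=='__main__': st(); print('n',n.round(3)*2,'ey',ey.round(3)*2,'k',k.round(3)*2,'(offset units per m)')
E
python3 st.py
```

```text
Traceback (most recent call last):
  File "st.py", line 13, in <module>
    if __name__=='__main__': st(); print('n',n.round(3)*2,'ey',ey.round(3)*2,'k',k.round(3)*2,'(offset units per m)')
                             ~~^^
  File "st.py", line 12, in st
    print('t',o['t'],'tcp',o['tcp_pos'].round(4),'mm above goal in n,ey,k:',(np.array([e@n,e@ey,e@k])*1000).round(1),'twist to goal /pi',(rv/np.pi).round(4),'deg n,ey,k',np.degrees([rv@n,rv@ey,rv@k]).round(2),'F n,ey,k',np.array([o['ft_force']@x for x in(n,ey,k)]).round(1),'gap',o['finger_gap'].round(4),'j',o['joint_positions'].round(0))
                                                                                                                                                                                                                                                                                        ^^^^^^^^^^^^^^^^^^^^^
AttributeError: 'float' object has no attribute 'round'
```

```bash
sed -i "s/o\['finger_gap'\].round(4)/o['finger_gap']/" st.py; python3 st.py; python3 -c "
from h import *
shot('scene','scene9');shot('wrist','wrist9')
a=cv2.resize(cv2.imread('pics/scene9.png')[120:290,150:350],(470,400),interpolation=cv2.INTER_CUBIC); b=cv2.resize(cv2.imread('pics/wrist9.png'),(330,248)); c=np.zeros((400,330,3),np.uint8); c[:248]=b
cv2.imwrite('pics/b9.png',np.hstack([a,c]))"
```

```text
t 11.55 tcp [ 0.5052 -0.2899  0.2018] mm above goal in n,ey,k: [  0.3   0.3 130.2] twist to goal /pi [ 0.0001 -0.001   0.0007] deg n,ey,k [-0.02 -0.16  0.15] F n,ey,k [-0.   0.3 -1.4] gap 0.049271178915637245 j [ 10.  30.  37. 111. -57.  51.  21.]
n [1.578 0.892 0.846] ey [-0.984  1.74   0.   ] k [-0.736 -0.416  1.812] (offset units per m)
```

View pics/b9.png

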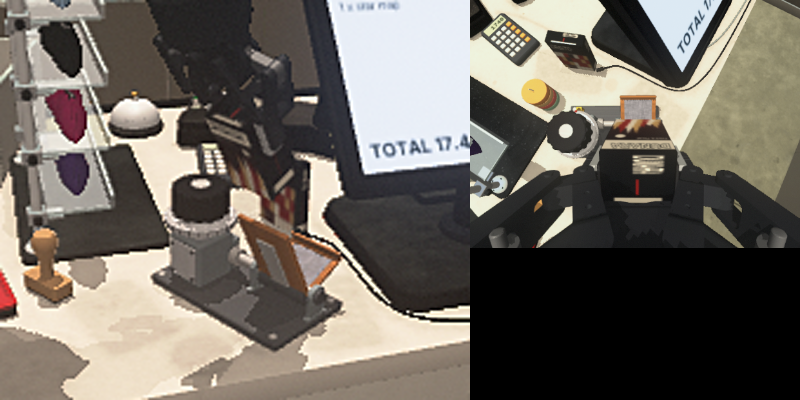

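Call:
jog_arm --increments '[{"offset": [0.028, 0.016, -0.066], "twist": [0, 0, 0]}, {"offset": [0.056, 0.031, -0.132], "twist": [0, 0, 0]}, {"offset": [0.076, 0.043, -0.18], "twist": [0, 0, 0]}, {"offset": [0.084, 0.047, -0.198], "twist": [0, 0, 0]}, {"offset": [0.084, 0.047, -0.198], "twist": [0, 0, 0]}]'

```text
t: 12.15
tcp_pos: [0.5482, -0.2653, 0.1027]
orientation: [-179.9, -24.9, 29.5]
ft_force: [0.4, -0.0, -0.2]
finger_gap: 0.0494
gripper_force: 62.8
```

Call:
jog_arm --increments '[{"offset": [0, 0, 0], "twist": [0, 0, 0]}, {"offset": [0, 0, 0], "twist": [0, 0, 0]}]'

```text
t: 12.35
tcp_pos: [0.5484, -0.2668, 0.1046]
orientation: [179.9, -25.0, 29.4]
ft_force: [-0.2, -0.6, -1.7]
finger_gap: 0.0494
gripper_force: 62.8
```

```bash
python3 st.py
python3 - <<'E'
from bd import *
shot('wrist','wrist10'); ci,p,d,P,B,O,R=bd('wrist10',29.5)
# box visible: top & front face in seat frame; board edges
m=(abs(B[...,1])<.035)&(B[...,2]>.08)&(B[...,2]<.125)&(B[...,0]>-.005)&(B[...,0]<.06)
q=B[m]; print('box top', len(q),np.percentile(q,[2,50,98],axis=0).round(4).tolist())
E
```

```text
t 12.35 tcp [ 0.5484 -0.2668  0.1046] mm above goal in n,ey,k: [ 3.6 -0.9 21.4] twist to goal /pi [0.0002 0.0003 0.0005] deg n,ey,k [0.1  0.03 0.06] F n,ey,k [-1.2 -0.4 -1.3] gap 0.049448193407053746 j [ 12.  39.  28. 112. -69.  42.  30.]
n [1.578 0.892 0.846] ey [-0.984  1.74   0.   ] k [-0.736 -0.416  1.812] (offset units per m)
box top 13691 [[0.007, -0.0316, 0.0833], [0.0331, -0.0005, 0.1059], [0.0437, 0.0317, 0.1224]]
```

Call:
jog_arm --increments '[{"offset": [0.004, 0.003, -0.015], "twist": [0, 0, 0]}, {"offset": [0.0087, 0.0066, -0.0303], "twist": [0, 0, 0]}, {"offset": [0.0087, 0.0066, -0.0303], "twist": [0, 0, 0]}, {"offset": [0.0087, 0.0066, -0.0303], "twist": [0, 0, 0]}]'

```text
t: 12.8
tcp_pos: [0.5526, -0.2627, 0.0878]
orientation: [-179.9, -25.0, 29.4]
ft_force: [-1.1, -0.7, -1.5]
finger_gap: 0.0492
gripper_force: 62.8
```

```bash
python3 st.py
python3 - <<'E'
from bd import *
shot('wrist','wrist11'); ci,p,d,P,B,O,R=bd('wrist11',29.5)
for z0 in np.arange(.084,.1,.002):
    m=(abs(B[...,1])<.04)&(abs(B[...,2]-z0)<.001)&(B[...,0]>-.005)&(B[...,0]<.06); print(z0.round(3),m.sum(),np.percentile(B[m],[2,98],axis=0)[:,:2].round(4).tolist() if m.any() else '')
E
```

```text
t 12.8 tcp [ 0.5526 -0.2627  0.0878] mm above goal in n,ey,k: [1.6 0.6 3.7] twist to goal /pi [-0.0003 -0.0002  0.0004] deg n,ey,k [-0.02 -0.01  0.09] F n,ey,k [-1.8 -0.1 -0.7] gap 0.04917575755896329 j [ 14.  40.  25. 112. -70.  40.  30.]
n [1.578 0.892 0.846] ey [-0.984  1.74   0.   ] k [-0.736 -0.416  1.812] (offset units per m)
0.084 263 [[0.0319, -0.03], [0.0421, 0.0308]]
0.086 353 [[0.0126, -0.0296], [0.042, 0.0303]]
0.088 8316 [[0.0044, -0.024], [0.0413, 0.0246]]
0.09 1424 [[0.0055, -0.027], [0.0404, 0.0277]]
0.092 85 [[0.0242, -0.0357], [0.0336, 0.0362]]
0.094 102 [[0.0269, -0.0373], [0.0349, 0.038]]
0.096 149 [[0.0285, -0.0396], [0.0352, 0.0386]]
0.098 268 [[0.0281, -0.039], [0.0353, 0.0386]]
```

Call:
jog_arm --increments '[{"offset": [0.001, 0.0005, -0.003], "twist": [0, 0, 0]}, {"offset": [0.0018, 0.0008, -0.0048], "twist": [0, 0, 0]}, {"offset": [0.0018, 0.0008, -0.0048], "twist": [0, 0, 0]}]'

```text
t: 13.15
tcp_pos: [0.5537, -0.2622, 0.0856]
orientation: [-180.0, -25.0, 29.4]
ft_force: [0.1, -0.2, -1.7]
finger_gap: 0.0495
gripper_force: 62.8
```

Call:
jog_arm --increments '[{"offset": [0.0004, 0.0002, -0.0009], "twist": [0, 0, 0]}, {"offset": [0.0004, 0.0002, -0.0009], "twist": [0, 0, 0]}]'

```text
t: 13.35
tcp_pos: [0.5539, -0.2621, 0.0852]
orientation: [-180.0, -25.0, 29.4]
ft_force: [-0.2, 0.1, -0.9]
finger_gap: 0.0497
gripper_force: 62.8
```

```bash
python3 st.py|head -1
```

```text
t 13.35 tcp [ 0.5539 -0.2621  0.0852] mm above goal in n,ey,k: [1.8 0.4 0.8] twist to goal /pi [-0.0002 -0.0001  0.0003] deg n,ey,k [-0.    0.    0.07] F n,ey,k [-0.5  0.1 -0.8] gap 0.049700873789179575 j [ 14.  41.  24. 112. -70.  40.  31.]
```

Next I'll move it 1.5 mm toward the board, then lower it in small steps.

Call:
jog_arm --increments '[{"offset": [-0.0012, -0.0007, -0.0006], "twist": [0, 0, 0]}, {"offset": [-0.0024, -0.0013, -0.0013], "twist": [0, 0, 0]}, {"offset": [-0.0024, -0.0013, -0.0013], "twist": [0, 0, 0]}]'

```text
t: 13.65
tcp_pos: [0.5528, -0.2627, 0.0847]
orientation: [-180.0, -25.0, 29.4]
ft_force: [0.9, 1.1, -1.0]
finger_gap: 0.0493
gripper_force: 62.8
```

Call:
jog_arm --increments '[{"offset": [0.0004, 0.0002, -0.0009], "twist": [0, 0, 0]}, {"offset": [0.0004, 0.0002, -0.0009], "twist": [0, 0, 0]}]'

```text
t: 13.85
tcp_pos: [0.553, -0.2627, 0.0842]
orientation: [-180.0, -25.0, 29.4]
ft_force: [1.2, 0.5, 0.4]
finger_gap: 0.0494
gripper_force: 62.8
```

```bash
python3 st.py|head -1
```

```text
t 13.85 tcp [ 0.553  -0.2627  0.0842] mm above goal in n,ey,k: [0.4 0.4 0.3] twist to goal /pi [-0.0001  0.      0.0003] deg n,ey,k [0.01 0.01 0.06] F n,ey,k [ 1.3 -0.1 -0.2] gap 0.04938427665706874 j [ 14.  41.  24. 112. -70.  40.  31.]
```

Call:
jog_arm --increments '[{"offset": [0.0004, 0.0002, -0.0009], "twist": [0, 0, 0]}, {"offset": [0.0004, 0.0002, -0.0009], "twist": [0, 0, 0]}]'

```text
t: 14.05
tcp_pos: [0.5531, -0.2626, 0.0838]
orientation: [-180.0, -25.0, 29.4]
ft_force: [1.2, 0.4, 1.0]
finger_gap: 0.0494
gripper_force: 63.2
```

```bash
python3 st.py|head -1
```

```text
t 14.05 tcp [ 0.5531 -0.2626  0.0838] mm above goal in n,ey,k: [ 0.4  0.4 -0.1] twist to goal /pi [-0.0002  0.      0.0003] deg n,ey,k [0.   0.02 0.06] F n,ey,k [ 1.6 -0.2  0.4] gap 0.049390524953317506 j [ 14.  41.  24. 112. -70.  40.  31.]
```

Call:
jog_arm --increments '[{"offset": [-0.0008, -0.0004, -0.0004], "twist": [0, 0, 0]}, {"offset": [-0.0008, -0.0004, -0.0004], "twist": [0, 0, 0]}]'

```text
t: 14.25
tcp_pos: [0.5531, -0.2626, 0.0837]
orientation: [-180.0, -25.0, 29.5]
ft_force: [3.2, 1.8, 4.5]
finger_gap: 0.0494
gripper_force: 63.0
```

```bash
python3 st.py|head -1
```

```text
t 14.25 tcp [ 0.5531 -0.2626  0.0837] mm above goal in n,ey,k: [ 0.4  0.4 -0.1] twist to goal /pi [-0.0002  0.0002  0.0002] deg n,ey,k [0.   0.05 0.04] F n,ey,k [ 5.2 -0.   2.6] gap 0.049432574306088196 j [ 14.  41.  24. 112. -70.  40.  31.]
```

Call:
jog_arm --increments '[{"offset": [0.0004, 0.0002, -0.0009], "twist": [0, 0, 0]}, {"offset": [0.0004, 0.0002, -0.0009], "twist": [0, 0, 0]}]'

```text
t: 14.45
tcp_pos: [0.5531, -0.2626, 0.0836]
orientation: [-180.0, -25.1, 29.4]
ft_force: [-0.2, 2.5, 13.4]
finger_gap: 0.0498
gripper_force: 64.4
```

```bash
python3 st.py|head -1;  python3 - <<'E'
from bd import *
shot('wrist','wrist12'); ci,p,d,P,B,O,R=bd('wrist12',29.5)
m=(abs(B[...,1])<.023)&(abs(B[...,2]-.086)<.006)&(B[...,0]>.008)&(B[...,0]<.036); q=B[m]; print('top z',np.median(q[:,2]),np.polyfit(q[:,0],q[:,2],1),np.polyfit(q[:,1],q[:,2],1),len(q))
E
python3 mk2.py wrist12
```

```text
t 14.45 tcp [ 0.5531 -0.2626  0.0836] mm above goal in n,ey,k: [ 0.3  0.4 -0.2] twist to goal /pi [-0.0003  0.0003  0.0003] deg n,ey,k [0.   0.07 0.05] F n,ey,k [ 6.6  2.3 11.7] gap 0.04976310122001114 j [ 14.  41.  24. 112. -70.  40.  31.]
top z 0.08447560253775428 [-0.0011762   0.08449808] [0.00172837 0.08447161] 6355
red 36 28.12 28.36 r 0.0357
brass all 340 26.95 27.05
spike 38 25.35 [ 0.5221 -0.1697  0.0741]
```

Call:
jog_arm --increments '[{"offset": [0, 0, 0], "twist": [0, 0, 0]}, {"offset": [0, 0, 0], "twist": [0, 0, 0]}, {"offset": [0, 0, 0], "twist": [0, 0, 0]}, {"offset": [0, 0, 0], "twist": [0, 0, 0]}, {"offset": [0, 0, 0], "twist": [0, 0, 0]}]' --grip 0.5

```text
t: 15.0
tcp_pos: [0.5528, -0.2627, 0.0829]
orientation: [-180.0, -25.0, 29.4]
ft_force: [0.4, 1.2, 0.8]
finger_gap: 0.064
gripper_force: 0.0
```

```bash
python3 st.py|head -1;  python3 - <<'E'
from bd import *
shot('wrist','wrist13'); ci,p,d,P,B,O,R=bd('wrist13',29.5)
m=(abs(B[...,1])<.023)&(abs(B[...,2]-.086)<.006)&(B[...,0]>.008)&(B[...,0]<.036); q=B[m]; print('top z',np.median(q[:,2]),np.polyfit(q[:,0],q[:,2],1),np.polyfit(q[:,1],q[:,2],1),len(q))
E
```

```text
t 15.0 tcp [ 0.5528 -0.2627  0.0829] mm above goal in n,ey,k: [-0.3  0.5 -0.7] twist to goal /pi [-0.0001 -0.0001  0.0004] deg n,ey,k [-0.   -0.01  0.08] F n,ey,k [1.1 0.9 0.3] gap 0.06400235298038472 j [ 14.  41.  24. 112. -70.  40.  31.]
top z 0.08446565886405194 [-0.00506871  0.08458277] [0.00167951 0.08446894] 6435
```

The box stayed put on release. Withdrawing along the board axis, gently at first.

Call:
jog_arm --increments '[{"offset": [-0.0074, -0.0042, 0.018], "twist": [0, 0, 0]}, {"offset": [-0.0184, -0.0104, 0.0453], "twist": [0, 0, 0]}, {"offset": [-0.0368, -0.0208, 0.0906], "twist": [0, 0, 0]}, {"offset": [-0.059, -0.0333, 0.145], "twist": [0, 0, 0]}, {"offset": [-0.081, -0.0458, 0.2], "twist": [0, 0, 0]}]'

```text
t: 15.55
tcp_pos: [0.5112, -0.2863, 0.185]
orientation: [-180.0, -25.0, 29.4]
ft_force: [-0.8, -0.3, 0.9]
finger_gap: 0.064
gripper_force: 0.0
```

Call:
jog_arm --increments '[{"offset": [-0.03, -0.02, 0.07], "twist": [0, 0, 0]}, {"offset": [-0.05, -0.03, 0.12], "twist": [0, 0, 0]}, {"offset": [-0.05, -0.03, 0.12], "twist": [0, 0, 0]}, {"offset": [-0.05, -0.03, 0.12], "twist": [0, 0, 0]}]'

```text
t: 15.95
tcp_pos: [0.4871, -0.3008, 0.2441]
orientation: [180.0, -25.1, 29.4]
ft_force: [-0.2, 0.4, -0.1]
finger_gap: 0.0641
gripper_force: 0.0
```

```bash
python3 - <<'E'
from bd import *
shot('scene','scene14'); shot('wrist','wrist14'); ci,p,d,P,B,O,R=bd('wrist14',29.5)
m=(abs(B[...,1])<.04)&(abs(B[...,2]-.0845)<.003)&(B[...,0]>.006)&(B[...,0]<.05); q=B[m]; print('top z',np.median(q[:,2]),np.percentile(q[:,:2],[2,98],axis=0),np.polyfit(q[:,0],q[:,2],1),len(q))
a=cv2.resize(cv2.imread('pics/scene14.png')[120:290,150:350],(400,340),interpolation=cv2.INTER_CUBIC); b=cv2.resize(cv2.imread('pics/wrist14.png'),(400,300)); b=np.vstack([b,np.zeros((40,400,3),np.uint8)])
cv2.imwrite('pics/b14.png',np.hstack([a,b])); o=env.get_obs(); print(o['t'],o['tcp_pos'],o['ft_force'])
E
python3 mk2.py wrist14
```

```text
top z 0.0845598066670624 [[ 0.00669955 -0.02369391]
 [ 0.03934295  0.02406355]] [-0.00457564  0.08467256] 1533
16.05 [ 0.48724648 -0.30010143  0.24265805] [-0.18465069  0.91494532  0.38513802]
red 5 28.34 28.85 r 0.0357
brass all 31 26.52 27.1
spike 5 28.54 [ 0.5215 -0.1677  0.0738]
```

View pics/b14.png

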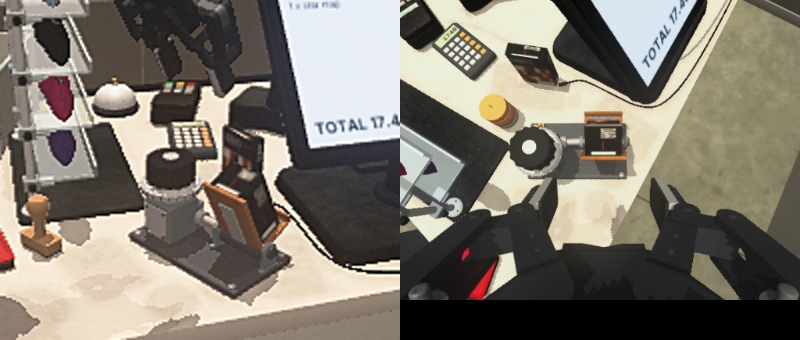

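The pictures show the box upright on the ledge, centred and flat on the board. The mark is on the pointer, and the candle and other box haven't moved, so I'm handing in.

```bash
python3 -c "
from bench import env
print(env.hand_in())"
```

```text
the job is handed in; nothing more can be done
None
```

The job is handed in (no verdict was returned): the wheel's red mark is within about half a degree of the pointer, and the black peaks box stands centred on the ledge, flat against the board; I released it without it moving, and left the candle and other box untouched.

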